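# Counter ledge in order of height

## Task

Line up the four loose things (pepper mill, lidded canister, salt shaker, kitchen timer) along the low wooden ledge in order of height, one standing upright and centred on each coloured pad: the tallest on the red pad at one end of the row, then stepping down pad by pad to the shortest on the white pad at the other end. Leave the tomato and the flat sardine tin where they are.

Things in the scene. Friction and masses are not known exactly. Their poses are not given: they have to be found in the camera images.
- pepper_mill: Pepper mill of turned brown wood, 170 mm tall. Body 58 mm across at the foot, waisted; the round head is about 48 mm across at its widest, from 123 to 159 mm up (grip here), with a 12 mm knob on top. 0.18 kg. Origin: centre of its underside, z up.
- canister: Cream-white round storage canister with a light wooden lid, 97 mm across, 130 mm tall in all. Too wide to grip round the belly; the lid is fixed on, and its middle knob, about 20 mm across, from 112 to 130 mm up, carries the whole canister. 0.25 kg. Origin: centre of its underside, z up.
- salt_shaker: Salt shaker, clear glass with grey contents and a grey metal top, 90 mm tall, 44 mm across; the top, from 74 to 90 mm up, is about 34 mm across. 0.1 kg. Origin: centre of its underside, z up.
- timer: Round kitchen timer, red-orange lower half and cream dial, 66 mm across, 52 mm tall in all. On the dial top (42 mm up) stands a straight grip bar, 38 mm long along the timer's x axis, 8 mm thick along its y axis and 10 mm high; the dial does not turn. 0.09 kg. Origin: centre of its underside, z up.
- pad_red: Red pad at one end of the row of four pads (either end): place of the tallest thing. The pads lie in a straight row on the ledge, 110 mm from centre to centre. It is a flat disc 84 mm across and 3 mm thick, fixed on the low wooden ledge; its top is 15 mm above the worktop. Origin: centre of its underside, z up.
- pad_grey: Grey pad, one of the two middle pads; it may be next to the red or next to the white one. It is a flat disc 84 mm across and 3 mm thick, fixed on the low wooden ledge; its top is 15 mm above the worktop. Origin: centre of its underside, z up.
- pad_black: Black pad, one of the two middle pads; it may be next to the red or next to the white one. It is a flat disc 84 mm across and 3 mm thick, fixed on the low wooden ledge; its top is 15 mm above the worktop. Origin: centre of its underside, z up.
- pad_white: White pad at the end of the row away from the red one: place of the shortest thing. The ledge is a plank 122 mm deep, 450 mm long; along its far side runs a thin rail, 59 mm behind the row, up to 32 mm above the worktop. It is a flat disc 84 mm across and 3 mm thick, fixed on the low wooden ledge; its top is 15 mm above the worktop. Origin: centre of its underside, z up.
- tomato: Red tomato, 74 mm across, 69 mm tall, on the worktop left of the ledge, to be left alone. Origin: centre of its underside, z up.
- sardine_tin: Flat golden-yellow tin with a blue lid, 63 x 105 x 25 mm, lying on the worktop right of the ledge, to be left alone. Origin: centre of its underside, z up.
Things that resemble listed ones, but are neither listed nor needed, are in the scene too. What is shaped like the timer but blue is not meant.

How it is judged:
At the end, for the whole second after the job is handed in: Pepper mill on the red pad, canister on the pad next to it, salt shaker on the third pad and timer on the white pad: each within 15 mm of the pad's centre, upright within 0.1 rad, standing on the pad, released and at rest; tomato and sardine tin within 30 mm of where they were (horizontal distance between pepper_mill and pad_red below 0.015 m and horizontal distance between timer and pad_white below 0.015 m and ((horizontal distance between pad_grey and pad_red below 0.15 m and horizontal distance between canister and pad_grey below 0.015 m and horizontal distance between salt_shaker and pad_black below 0.015 m) or (horizontal distance between pad_black and pad_red below 0.15 m and horizontal distance between canister and pad_black below 0.015 m and horizontal distance between salt_shaker and pad_grey below 0.015 m)) and angle between each of pepper_mill, canister, salt_shaker, timer's own z axis and vertical below 0.1 rad and height (world z) of each of pepper_mill, canister, salt_shaker, timer below 0.025 m and linear speed of each of pepper_mill, canister, salt_shaker, timer below 0.03 m/s and contact force between each of pepper_mill, canister, salt_shaker, timer and the fingers below 0.1 N and distance of each of tomato, sardine_tin from where it was at the start of the episode below 0.03 m); the robot touches nothing.
It fails at once if the tomato or the sardine tin is shifted by more than 30 mm (distance of any of tomato, sardine_tin from where it was at the start of the episode above 0.03 m).
It also fails if it takes over 120 s, if anything falls off the work surface, if the arm or the gripper's body presses on something with over 40 N, if the wrist force passes 120 N, or if a joint passes its speed limit or range.

## Robot

A 7-joint arm with a two-finger parallel gripper is mounted at the origin on a cart in front of the work surface, level with it; the furniture and walls round the work are solid. World frame = base frame: x ahead of the robot, y to its left, z up, the work surface at z = 0. Lengths are in m, angles in rad, forces in N, time in s.
With the tool pointing down it reaches from about 0.4 to 0.875 m from the base axis. Payload 19.3 kg.
Tool frame: the origin (TCP) lies midway between the tips of the shut fingers; the grasp point (between the pads) lies 19 mm behind it; z points along the fingers, y is the line along which they close (so a half turn about z gives the same grasp; the last joint's range is limited). The gripper opens to 85 mm and grips with 20 to 120 N. Pads are 22 mm wide; open, the fingers measure 114 mm over their backs; the gripper's body (76 mm by 85 mm) begins 54 mm behind the grasp point. The pads swing forward as they close: fully open they stand 13 mm farther back than shut.
Start: joints at [-1.243, 0.521, -0.036, 1.599, 0.021, 1.021, -0.113], TCP at [0.242, 0.576, 0.231] pointing down, gripper open.
Joint ranges: [-2.91, 2.91], [-0.3, 2.13], [-1.5, 1.42], [0.17, 2.43], [-1.26, 4.41], [0.16, 1.93], [-2.52, 2.52]. Speed limits (rad/s): [1.89, 1.89, 2.39, 2.39, 3.01, 3.01, 3.01].

## Interface

Orientations are given as [roll, pitch, yaw] about the fixed x, y, z axes, in that order (R = Rz(yaw) Ry(pitch) Rx(roll)).
In Python, from workcell import telemetry, grab_frame, calibration, bot, outline_of, landmark_of gives the robot as it stands. The module is installed in compiled form; this text tells all that it offers.
- The arm moves only by the shell command python3 -m inch 'ROWS' [FORCE]. ROWS is JSON, a list of rows, each a list of 7 numbers: the shift along the tool's x, y, z in m, then the turn, a rotation vector about the tool's x, y, z in rad, then the closure, from 0 (fully open) to 1 (shut). A call has 1 to 5 rows; each row shifts and turns the commanded pose from where the row before left it, along the tool's axes as they then stand; what a row does not reach is not made up. A row lasts 1/10 s, in which the tool goes at most 50 mm and 8.59 degrees, less where a joint would pass 70% of its speed; a pose out of reach is approached as far as the arm can. A call is refused whole if a number of a shift passes 0.05 or a number of a turn 0.15, either way. A call with a gripper value outside its range is refused whole. The fingers move at their own pace and stop on an object; FORCE is the grip in N (left out, the last holds). Time passes only in rows, so rows that do not move let the fingers close. It gives the time, the measured TCP pose, the force, the opening and the grip force at its end, in the units of the state.
- telemetry.observe(): the state, without advancing time (a new reading comes with each control period).
- grab_frame(name): name is "side" or "top"; returns the picture (480x640x3 uint8, red, green, blue); there is no depth.
- calibration(name): a dict with "fovy" (degrees; the focal length in pixels is half the picture's height over the tangent of half this angle, whatever the lens; pixels are square), "cx", "cy" (the principal point, pixels), "dist" ([k1, k2, p1, p2, k3] as OpenCV has them; the pictures are not rectified), "pose" (4x4, takes a point from camera to world coordinates). Camera axes: x right, y down, z forward; pixel columns grow to the right and rows downward; lengths in m; the calibration is good to about 2 mm. A picture is of the moment at which its call begins. calibration takes no time and is no camera call.
- bot.job_done(): hands the job in; it is judged then, once.
Trained networks look in the newest picture that a camera, given by its name, has taken for a name from the list of things; names that differ only in an ending like _2 or _b are one class to them, and where a whole thing is asked for, a point or a joint stands for the part that bears it (a point fixed in the world has none). Each returns a list of dicts, best first, with "score" (0 to 1); they miss things now and then, are a little off and sometimes report something else, mostly with a low value. They report only what shows in the picture. A call takes as long as a camera call. They do not tell look-alikes from the thing itself.
- outline_of(label, camera): "region" (480x640 bool, what is visible of it) and "rect" ([left, top, right, bottom] in pixels, round what is visible of it).
- landmark_of(label, camera): "xy" ([column, row] in pixels: a listed point, or the origin of a listed thing).
The state is a dict: "clock": time; "qpos": joint angles; "qd": joint speeds; "joint_efforts": joint torques, N m; "position": TCP position; "tool_rot": TCP orientation; "force": force on the tool from outside, world axes, zero at the start; "moment": the same for the moment, N m; "grip_width": finger opening in m; "finger_force": force on a finger pad.
Only numpy, scipy, OpenCV 4.12 (cv2) and the standard library are available. Lean on these libraries where they do the work, as an engineer would, in place of code of your own. Each camera call takes 0.05 s, during which the arm holds its last target. There are 200 camera calls.

## Working session

There is one attempt and no reset: what is moved stays moved. The work goes in short steps, Python scripts to look and compute and a shell command to move; the robot and the scene stay as the last step left them, time stands still between calls to the robot, and variables do not carry over. Pictures are saved under pics/ and viewed, at most 14 in all, crops included, and the job is handed in when it is done.

```bash
mkdir -p pics; cat > h.py <<'E'
import numpy as np,cv2
from workcell import telemetry, grab_frame, calibration, outline_of, landmark_of
def cam(n):
    c=calibration(n); f=240/np.tan(np.radians(c['fovy'])/2)
    return np.array([[f,0,c['cx']],[0,f,c['cy']],[0,0,1]]),np.array(c['dist'],float),np.array(c['pose'])
def ray(n,uv):
    K,d,P=cam(n); p=cv2.undistortPoints(np.array([[uv]],float),K,d)[0,0]
    return P[:3,3],P[:3,:3]@np.array([p[0],p[1],1])
def onz(n,uv,z):
    o,r=ray(n,uv); return o+r*(z-o[2])/r[2]
def tri(uva,uvb,a='side',b='top'):
    o1,r1=ray(a,uva);o2,r2=ray(b,uvb)
    s=np.linalg.lstsq(np.c_[r1,-r2],o2-o1,rcond=None)[0]
    return (o1+s[0]*r1+o2+s[1]*r2)/2
def proj(n,X):
    K,d,P=cam(n); R=P[:3,:3].T
    return cv2.projectPoints(np.array(X,float).reshape(-1,1,3),cv2.Rodrigues(R)[0],-R@P[:3,3],K,d)[0][:,0]
def save(n,f):
    im=grab_frame(n); cv2.imwrite('pics/'+f,im[:,:,::-1]); return im
E
python3 - <<'E'
from h import *
np.set_printoptions(precision=3,suppress=True)
for n in('side','top'):
    save(n,n+'0.png'); print(n,cam(n)[0][0,0],cam(n)[2].round(3).tolist())
    for l in 'pepper_mill canister salt_shaker timer pad_red pad_grey pad_black pad_white tomato sardine_tin'.split():
        z=.012 if 'pad' in l else 0
        print(l,[(round(r['score'],2),np.round(r['xy']).tolist(),onz(n,r['xy'],z)[:2].round(3).tolist()) for r in landmark_of(l,n)][:3])
s=telemetry.observe();print(s)
E
```

```text
side 602.3422031959698 [[-0.999, -0.003, 0.048, 0.494], [-0.044, 0.443, -0.895, 1.248], [-0.018, -0.896, -0.443, 0.697], [0.0, 0.0, 0.0, 1.0]]
pepper_mill [(0.86, [386.0, 283.0], [0.435, 0.092])]
canister [(0.65, [425.0, 334.0], [0.366, 0.286])]
salt_shaker [(0.8, [395.0, 210.0], [0.396, -0.308])]
timer [(0.67, [385.0, 246.0], [0.432, -0.088]), (0.58, [258.0, 253.0], [0.745, -0.046]), (0.56, [381.0, 224.0], [0.439, -0.209])]
pad_red [(0.77, [322.0, 268.0], [0.58, 0.048])]
pad_grey [(0.9, [324.0, 243.0], [0.585, -0.079])]
pad_black []
pad_white [(0.62, [324.0, 210.0], [0.595, -0.274]), (0.42, [398.0, 213.0], [0.391, -0.26]), (0.41, [336.0, 193.0], [0.564, -0.399])]
tomato []
sardine_tin [(0.62, [336.0, 195.0], [0.565, -0.416]), (0.6, [321.0, 210.0], [0.605, -0.304])]
top 465.8007208533984 [[-0.013, -0.981, 0.191, 0.315], [-1.0, 0.014, 0.002, -0.07], [-0.004, -0.191, -0.982, 1.28], [0.0, 0.0, 0.0, 1.0]]
pepper_mill [(0.78, [269.0, 281.0], [0.44, 0.094])]
canister [(0.95, [205.0, 306.0], [0.372, 0.268])]
salt_shaker [(0.63, [408.0, 295.0], [0.396, -0.287])]
timer [(0.96, [322.0, 178.0],
[... 182 characters left out ...]
65.0, 222.0], [0.598, -0.173])]
pad_white [(0.78, [405.0, 223.0], [0.595, -0.284])]
tomato [(0.72, [217.0, 252.0], [0.521, 0.241])]
sardine_tin [(0.97, [457.0, 232.0], [0.57, -0.43]), (0.45, [366.0, 224.0], [0.597, -0.177])]
{'clock': 1.1, 'qpos': array([-1.243,  0.521, -0.036,  1.6  ,  0.021,  1.021, -0.113]), 'qd': array([-0.001, -0.   ,  0.001, -0.001,  0.001,  0.001,  0.   ]), 'joint_efforts': array([ -0.001, -92.688,   1.977, -37.026,   0.018,   0.002,   0.   ]), 'position': array([0.242, 0.576, 0.231]), 'tool_rot': array([ 3.142, -0.   ,  2.744]), 'force': array([ 1.109, -0.563, -0.038]), 'moment': array([-0.005, -0.01 , -0.001]), 'finger_force': 0.0, 'grip_width': 0.08557871764488592}
```

View pics/top0.png

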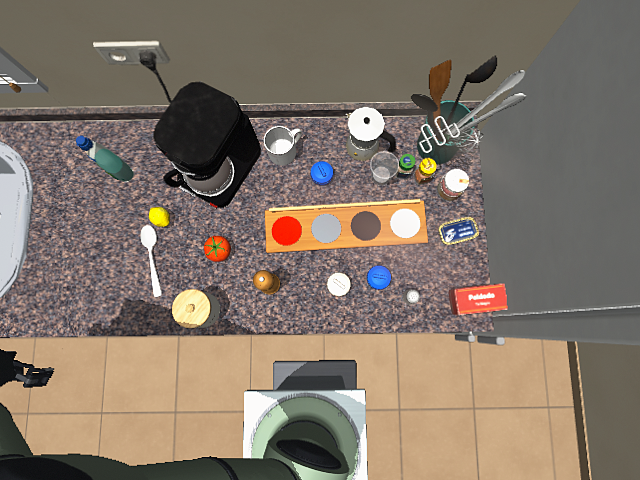

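View pics/side0.png

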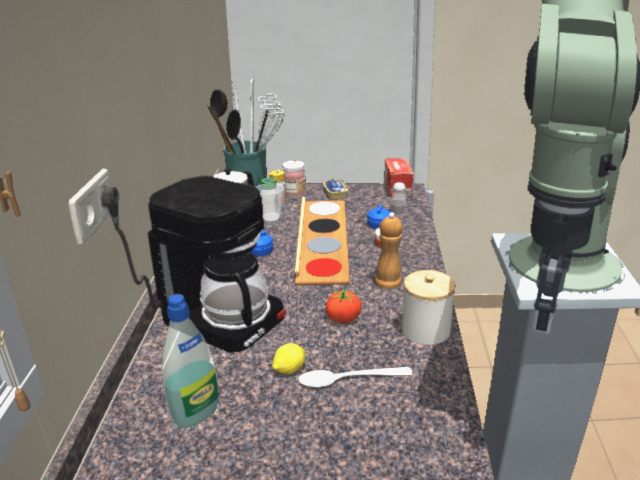

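Top: red (287,230), grey (326,228), black (366,226) and white (405,223) pads. Mill head at (264,281), canister lid at (191,308), salt top at (413,296), cream timer at (339,284), with a blue look-alike at (379,277). The side view agrees. I'll zoom in on the four things.

```bash
python3 - <<'E'
from h import *
np.set_printoptions(precision=4,suppress=True)
im=grab_frame('top')
hsv=cv2.cvtColor(im,cv2.COLOR_RGB2HSV)
t=[]
for (u,v) in [(264,281),(191,308),(413,296),(339,284)]:
    t.append(cv2.resize(im[v-25:v+25,u-25:u+25],(300,300),interpolation=cv2.INTER_CUBIC))
cv2.imwrite('pics/zoom.png',np.vstack([np.hstack(t[:2]),np.hstack(t[2:])])[:,:,::-1])
# pads: flood-fill around seeds
for n,(u,v) in dict(red=(287,230),grey=(326,228),black=(366,226),white=(405,223)).items():
    m=np.zeros((482,642),np.uint8)
    cv2.floodFill(im.copy(),m,(u,v),0,(25,)*3,(25,)*3,cv2.FLOODFILL_FIXED_RANGE|cv2.FLOODFILL_MASK_ONLY|(255<<8))
    y,x=np.nonzero(m[1:-1,1:-1]);print(n,len(x),x.mean(),y.mean(),onz('top',(x.mean(),y.mean()),.015))
for l in ['pepper_mill','canister','salt_shaker','timer']:
  for r in outline_of(l,'top')[:3]: print(l,r['score'],np.round(r['rect'],1))
E
```

```text
red 656 286.2743902439024 230.41463414634146 [0.5773 0.0462 0.015 ]
grey 664 325.8509036144578 227.95331325301206 [ 0.5827 -0.0636  0.015 ]
black 659 365.61911987860395 225.4506828528073 [ 0.5883 -0.1741  0.015 ]
white 674 404.79376854599406 222.88278931750742 [ 0.5941 -0.2832  0.015 ]
pepper_mill 0.97 [252.4 266.2 279.3 297.3]
canister 0.77 [173.5 286.9 220.3 329.3]
salt_shaker 0.57 [403.6 287.7 422.1 309.1]
timer 0.96 [326.9 273.  347.3 298.4]
timer 0.94 [361.4 268.6 392.9 290.5]
timer 0.89 [311.7 163.1 329.6 185.9]
```

View pics/zoom.png

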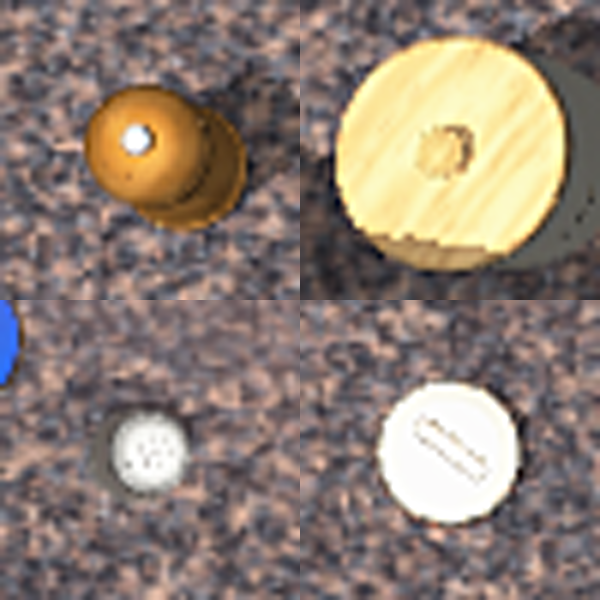

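Zoom: mill head centre ≈(263.1,279.9), canister knob ≈(189.7,307.6), salt top ≈(412.2,295.9), timer dial ≈(338.4,283.9). The timer bar runs down to the right.

```bash
python3 - <<'E'
from h import *
for n,u,z in [('mill',(263.1,279.9),.145),('can knob',(189.7,307.6),.13),('can lid',(190.75,308.1),.11),('salt',(412.2,295.9),.085),('timer',(338.4,283.9),.042),('bar',(338.9,283.2),.052)]:
    print(n,onz('top',u,z).round(4))
a=onz('top',(338.4+(420-449)/6,283.9+(421-452)/6),.052);b=onz('top',(338.4+(484-449)/6,283.9+(473-452)/6),.052);print(np.arctan2(*(a-b)[1::-1]),a-b)
E
python3 -m inch '[[0,0,0,0,0,-0.133,0],[0,0,0,0,0,-0.133,0],[0,0,0,0,0,-0.132,0],[-0.03,-0.03,0,0,0,0,0],[-0.03,-0.03,0,0,0,0,0]]' 40
python3 -c "
from h import *
s=telemetry.observe();print(s['qpos'].round(3),s['position'],s['tool_rot'])"
```

```text
mill [0.4279 0.0903 0.145 ]
can knob [0.3639 0.2714 0.13  ]
can lid [0.3635 0.2747 0.11  ]
salt [ 0.388  -0.2817  0.085 ]
timer [ 0.4249 -0.0952  0.042 ]
bar [ 0.4258 -0.0963  0.052 ]
0.8738229602889742 [0.02316608 0.02767329 0.        ]
clock: 1.85
position: [0.3022, 0.5158, 0.2311]
tool_rot: [3.142, -0.0, -3.139]
force: [1.5, 0.0, -0.1]
grip_width: 0.0849
finger_force: 0.0
[-1.052  0.48  -0.124  1.671  0.068  0.995  0.374] [0.30216097 0.51577516 0.23106791] [ 3.14157543e+00 -3.27976843e-04 -3.13904175e+00]
```

```bash

python3 -m inch '[[0,0,0,0,0,0.143,0],[0,0,0,0,0,0.143,0],[0,0,0,0,0,0.143,0],[0,0,0,0,0,0.143,0],[0,0,0,0,0,0.143,0]]' >/dev/null
python3 -m inch '[[0,0,0,0,0,0.143,0],[0,0,0,0,0,0.143,0],[0,0,0,0,0,0.143,0],[0,0,0,0,0,0.143,0],[0,0,0,0,0,0.143,0]]'
python3 -m inch '[[-0.028,0.025,0,0,0,0.143,0],[-0.028,0.025,0,0,0,0,0],[-0.028,0.025,0,0,0,0,0],[-0.028,0.025,0,0,0,0,0],[-0.028,0.025,0,0,0,0,0]]'
python3 -m inch '[[-0.028,0,0,0,0,0,0],[-0.028,0,0,0,0,0,0],[-0.028,0,0,0,0,0,0],[-0.028,0,0,0,0,0,0],[-0.028,0,0,0,0,0,0]]'
python3 -m inch '[[-0.028,0,0,0,0,0,0],[-0.028,0,0,0,0,0,0],[-0.028,0,0,0,0,0,0],[-0.028,0,0,0,0,0,0],[-0.028,0,0,0,0,0,0]]'
python3 -c "
from h import *
s=telemetry.observe();print(s['qpos'].round(3));save('side','s1.png')"
```

```text
clock: 2.85
position: [0.3021, 0.5162, 0.2314]
tool_rot: [-3.142, -0.0, 1.706]
force: [0.0, 0.1, 0.1]
grip_width: 0.0854
finger_force: 0.0
clock: 3.35
position: [0.4314, 0.3787, 0.2314]
tool_rot: [3.141, -0.0, 1.569]
force: [-0.0, 0.6, 0.3]
grip_width: 0.0853
finger_force: 0.0
clock: 3.85
position: [0.4302, 0.2387, 0.2314]
tool_rot: [3.141, -0.0, 1.569]
force: [-0.2, -0.2, 0.5]
grip_width: 0.0855
finger_force: 0.0
clock: 4.35
position: [0.4299, 0.0987, 0.2315]
tool_rot: [3.141, -0.0, 1.569]
force: [0.9, 0.4, 0.4]
grip_width: 0.0856
finger_force: 0.0
[-0.678  0.241  0.379  2.075 -0.118  0.846 -0.232]
```

View pics/s1.png

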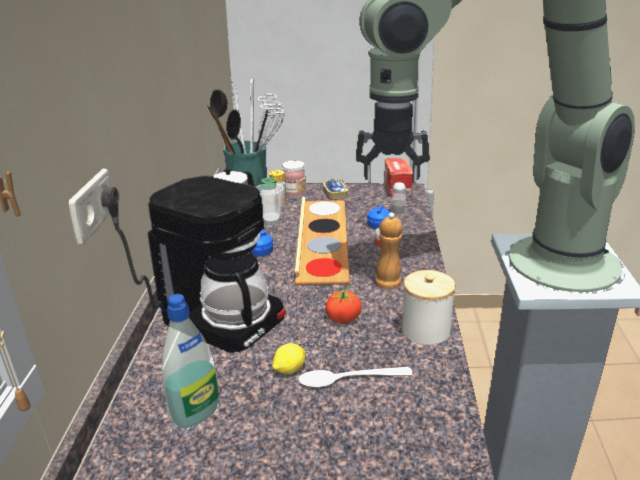

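Side view: the open gripper (tips ≈(365,175) and (425,170)) is well above the mill head (391,229), and its path is clear.

```bash
python3 -c "
from h import *
print(tri((391,230),(263.1,279.9)),proj('side',[.428,.09,.141]),proj('side',[.364,.272,.125]))"
python3 -m inch '[[-0.008,-0.002,0.015,0,0,0,0],[0,0,0.025,0,0,0,0],[0,0,0.025,0,0,0,0],[0,0,0.025,0,0,0,0],[0,0,0.015,0,0,0,0]]'
python3 -m inch '[[0,0,0.01,0,0,0,0],[0,0,0,0,0,0,0],[0,0,0,0,0,0,0]]'
```

```text
[0.42874346 0.09230107 0.13146632] [[391.17344828 225.47398829]] [[429.34570325 275.41219319]]
clock: 4.9
position: [0.4276, 0.0918, 0.1249]
tool_rot: [-3.141, 0.001, 1.569]
force: [0.3, 0.3, -0.4]
grip_width: 0.0856
finger_force: 0.0
clock: 5.2
position: [0.4283, 0.0918, 0.1168]
tool_rot: [3.141, -0.0, 1.569]
force: [-0.1, 1.2, 0.9]
grip_width: 0.0852
finger_force: 0.0
```

```bash

python3 -m inch '[[0,0,0,0,0,0,1],[0,0,0,0,0,0,1],[0,0,0,0,0,0,1],[0,0,0,0,0,0,1],[0,0,0,0,0,0,1]]' 40
python3 -m inch '[[0,0,0,0,0,0,1],[0,0,0,0,0,0,1],[0,0,0,0,0,0,1],[0,0,-0.01,0,0,0,1],[0,0,-0.015,0,0,0,1]]' 40
python3 -c "
from h import *
s=save('side','s2.png')[130:330,290:490];cv2.imwrite('pics/s2c.png',cv2.resize(s,(600,600))[:,:,::-1])"
```

```text
clock: 5.7
position: [0.4286, 0.092, 0.117]
tool_rot: [3.14, -0.001, 1.569]
force: [-0.6, -0.2, 13.0]
grip_width: 0.0462
finger_force: 39.0
clock: 6.2
position: [0.4276, 0.0915, 0.1417]
tool_rot: [-3.14, 0.001, 1.569]
force: [0.3, -0.1, -1.4]
grip_width: 0.0463
finger_force: 41.3
```

View pics/s2c.png

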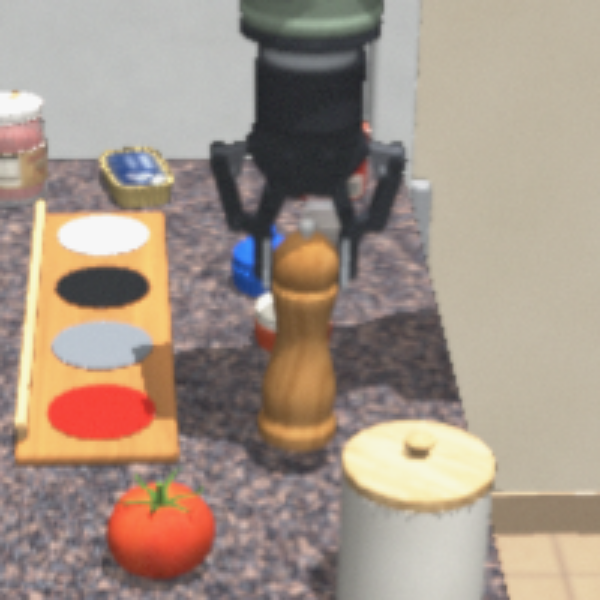

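The mill hangs straight in the fingers (crop (305,330)). Next it goes to the red pad.

```bash

python3 -m inch '[[0,0,-0.015,0,0,0,1],[0,0,-0.015,0,0,0,1],[-0.0076,0.025,0,0,0,0,1],[-0.0076,0.025,0,0,0,0,1],[-0.0076,0.025,0,0,0,0,1]]'>/dev/null
python3 -m inch '[[-0.0076,0.025,0,0,0,0,1],[-0.0076,0.025,0,0,0,0,1],[-0.0073,0.025,0,0,0,0,1],[0,0,0,0,0,0,1],[0,0,0,0,0,0,1]]'
python3 -c "
from h import *
s=save('side','s3.png')[130:330,230:430];cv2.imwrite('pics/s3c.png',cv2.resize(s,(600,600))[:,:,::-1])"
```

```text
clock: 7.25
position: [0.5777, 0.0459, 0.1711]
tool_rot: [-3.141, 0.0, 1.568]
force: [0.1, 0.8, -1.9]
grip_width: 0.046
finger_force: 41.7
```

View pics/s3c.png

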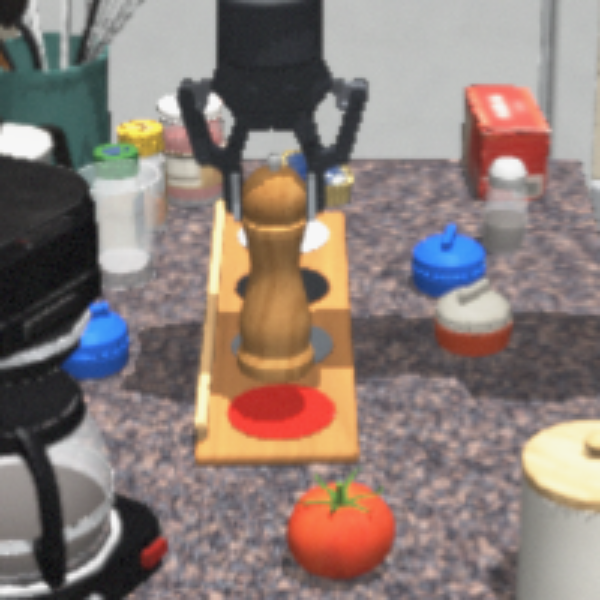

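The mill hangs upright over the red pad (crop: mill foot (275,365), pad (282,412)). Lowering and releasing.

```bash

python3 -m inch '[[0,0,0.015,0,0,0,1],[0,0,0.014,0,0,0,1],[0,0,0.006,0,0,0,1],[0,0,0.003,0,0,0,1],[0,0,0,0,0,0,1]]'
python3 -m inch '[[0,0,0,0,0,0,0.6],[0,0,0,0,0,0,0],[0,0,0,0,0,0,0],[0,0,0,0,0,0,0],[0,0,0,0,0,0,0]]'
python3 -m inch '[[0,0,-0.02,0,0,0,0],[0,0,-0.03,0,0,0,0],[0,0,-0.03,0,0,0,0],[0,0,-0.03,0,0,0,0],[0,0,0,0,0,0,0]]'
python3 -c "
from h import *
im=grab_frame('top')
for r in landmark_of('pepper_mill','top')[:2]:print(r['score'],onz('top',r['xy'],.015))
for r in landmark_of('pepper_mill','side')[:2]:print(r['score'],onz('side',r['xy'],.015))"
```

```text
clock: 7.8
position: [0.5777, 0.0462, 0.1331]
tool_rot: [-3.141, 0.0, 1.569]
force: [0.8, 0.5, -1.2]
grip_width: 0.0463
finger_force: 41.7
clock: 8.3
position: [0.578, 0.0462, 0.1335]
tool_rot: [3.141, -0.0, 1.569]
force: [-0.0, 0.2, 0.4]
grip_width: 0.0853
finger_force: 0.0
clock: 8.8
position: [0.5795, 0.0461, 0.247]
tool_rot: [3.136, -0.001, 1.569]
force: [0.4, 0.4, 0.3]
grip_width: 0.0853
finger_force: 0.0
0.73 [0.5775851  0.04504557 0.015     ]
0.97 [ 0.59589536 -0.03886245  0.015     ]
```

```bash

python3 -m inch '[[-0.0236,-0.0256,0,0,0,0,0],[-0.0236,-0.0256,0,0,0,0,0],[-0.0236,-0.0256,0,0,0,0,0],[-0.0236,-0.0256,0,0,0,0,0],[-0.0236,-0.0256,0,0,0,0,0]]'>/dev/null
python3 -m inch '[[-0.0236,-0.0256,0,0,0,0,0],[0,0,0.03,0,0,0,0],[0,0,0.03,0,0,0,0],[0,0,0.03,0,0,0,0],[0,0,0.03,0,0,0,0]]'
python3 -m inch '[[0,0,0,0,0,0.139,0],[0,0,0,0,0,0.139,0],[0,0,0,0,0,0.139,0],[0,0,0,0,0,0.139,0],[0,0,0,0,0,0.139,0]]'
python3 -m inch '[[0,0,0,0,0,0,0.5],[0,0,0,0,0,0,0.5],[0,0,0,0,0,0,0.5]]'
python3 -c "
from h import *
s=save('side','s4.png')[150:300,310:460];cv2.imwrite('pics/s4c.png',cv2.resize(s,(600,600))[:,:,::-1])"
```

```text
clock: 9.95
position: [0.4233, -0.0951, 0.1215]
tool_rot: [-3.14, 0.0, 1.569]
force: [1.0, 0.5, -0.3]
grip_width: 0.0856
finger_force: 0.0
clock: 10.45
position: [0.4234, -0.0952, 0.1225]
tool_rot: [-3.141, 0.001, 0.868]
force: [-0.6, -0.2, -0.3]
grip_width: 0.0854
finger_force: 0.0
clock: 10.75
position: [0.4238, -0.0951, 0.1231]
tool_rot: [-3.141, 0.0, 0.877]
force: [0.1, -0.0, -0.2]
grip_width: 0.0444
finger_force: 0.0
```

View pics/s4c.png

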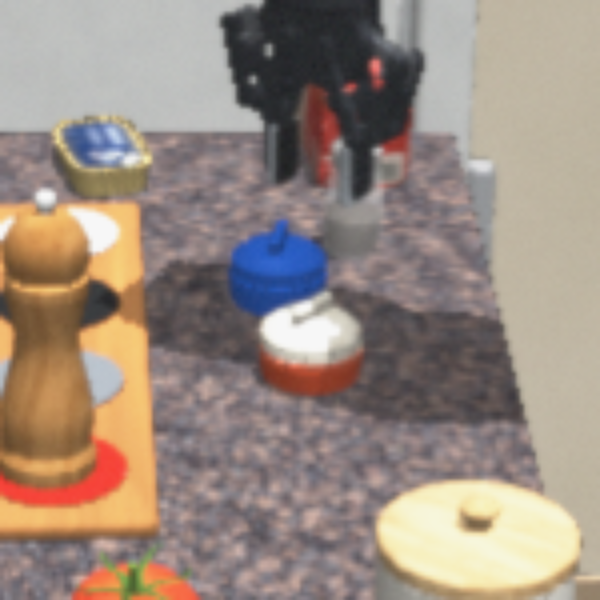

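Side crop: mill standing on red. The timer (310,345) has its bar from (295,322) to (330,297), and the fingers are above it. Checking the bar angle.

```bash
python3 -c "
from h import *
a=onz('side',(383.4,230.1),.052);b=onz('side',(392.3,224),.052);d=b-a;print(a,b,np.arctan2(d[1],d[0])%np.pi,(a+b)/2)
R=lambda t:[[.4255+.019*s*np.cos(t),-.0958+.019*s*np.sin(t),.052] for s in(-1,1)]
print((proj('side',R(.874))-[310,150])*4)"
python3 -m inch '[[0,0,0.03,0,0,0,0.5],[0,0,0.03,0,0,0,0.5],[0,0,0.01,0,0,0,0.5],[0,0,0,0,0,0,0.5]]'
```

```text
[ 0.43751618 -0.06914688  0.052     ] [ 0.41427939 -0.10372732  0.052     ] 0.9791357046703717 [ 0.42589779 -0.0864371   0.052     ]
[[330.26622909 291.40865121]
 [292.6582226  311.714024  ]]
clock: 11.2
position: [0.4233, -0.0954, 0.0527]
tool_rot: [-3.14, 0.001, 0.874]
force: [-0.3, -1.1, 0.4]
grip_width: 0.0425
finger_force: 0.0
```

```bash

python3 -m inch '[[0,0,0.008,0,0,0,0.5],[0,0,0,0,0,0,1],[0,0,0,0,0,0,1],[0,0,0,0,0,0,1],[0,0,0,0,0,0,1]]' 30
python3 -m inch '[[0,0,0,0,0,0,1],[0,0,-0.015,0,0,0,1],[0,0,-0.02,0,0,0,1],[0,0,-0.02,0,0,0,1],[0,0,0,0,0,0,1]]'
python3 -c "
from h import *
s=save('side','s5.png')[130:280,310:460];t=save('top','t5.png')[240:330,290:380];cv2.imwrite('pics/s5c.png',np.hstack([cv2.resize(s,(400,400)),cv2.resize(t,(400,400))])[:,:,::-1])"
```

```text
clock: 11.7
position: [0.4245, -0.0952, 0.0458]
tool_rot: [3.141, -0.001, 0.874]
force: [0.3, -1.6, 8.1]
grip_width: 0.0069
finger_force: 33.0
clock: 12.2
position: [0.4249, -0.0951, 0.1021]
tool_rot: [3.139, -0.002, 0.874]
force: [0.1, -0.7, -1.9]
grip_width: 0.0067
finger_force: 32.0
```

View pics/s5c.png

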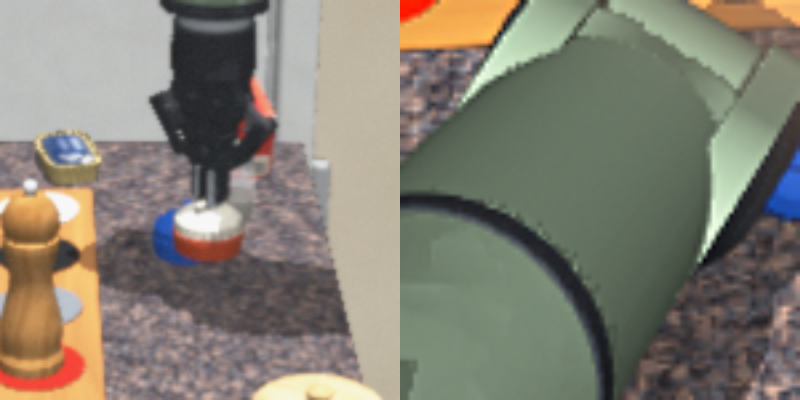

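The timer is held level (left crop (208,235)). Carrying it to the white pad.

```bash

python3 -m inch '[[-0.0036,0.025,0,0,0,0,1],[-0.0036,0.025,0,0,0,0,1],[-0.0036,0.025,0,0,0,0,1],[-0.0036,0.025,0,0,0,0,1],[-0.0036,0.025,0,0,0,0,1]]'>/dev/null
python3 -m inch '[[-0.0036,0.025,0,0,0,0,1],[-0.0036,0.025,0,0,0,0,1],[-0.0036,0.025,0,0,0,0,1],[-0.0036,0.025,0,0,0,0,1],[-0.0036,0.025,0,0,0,0,1]]'
python3 -m inch '[[0,0,0.015,0,0,0,1],[0,0,0.015,0,0,0,1],[0,0,0.006,0,0,0,1],[0,0,0,0,0,0,1]]'
python3 -c "
from h import *
s=save('side','s6.png')[120:270,240:390];cv2.imwrite('pics/s6c.png',cv2.resize(s,(600,600))[:,:,::-1])"
```

```text
clock: 13.3
position: [0.5927, -0.2837, 0.0988]
tool_rot: [-3.14, 0.0, 0.874]
force: [0.7, -0.3, -0.3]
grip_width: 0.0069
finger_force: 32.0
clock: 13.7
position: [0.5916, -0.2823, 0.0627]
tool_rot: [-3.139, 0.001, 0.874]
force: [-1.2, -0.7, -0.0]
grip_width: 0.007
finger_force: 32.0
```

View pics/s6c.png

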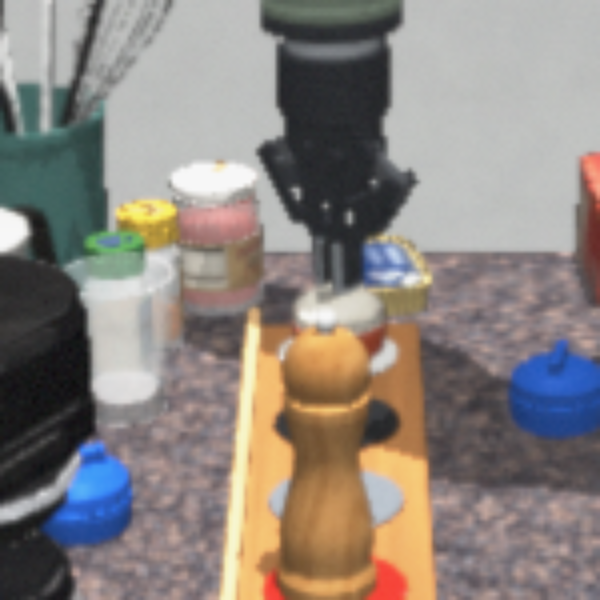

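The timer sits over the white pad (crop (340,320)). Releasing, then going to the salt shaker.

```bash

python3 -m inch '[[0,0,0.0015,0,0,0,1],[0,0,0,0,0,0,0.7],[0,0,0,0,0,0,0.4],[0,0,0,0,0,0,0.4],[0,0,0,0,0,0,0.4]]'
python3 -m inch '[[0,0,-0.02,0,0,0,0.4],[0,0,-0.03,0,0,0,0],[0,0,-0.03,0,0,0,0],[0,0,-0.03,0,0,0,0],[0,0,0,0,0,-0.139,0]]'>/dev/null
python3 -m inch '[[0,0,0,0,0,-0.139,0],[0,0,0,0,0,-0.139,0],[0,0,0,0,0,-0.139,0],[0,0,0,0,0,-0.139,0],[0,-0.025,0,0,0,0,0]]'>/dev/null
python3 -m inch '[[0,-0.025,0,0,0,0,0],[0,-0.025,0,0,0,0,0],[0,-0.025,0,0,0,0,0],[0,-0.025,0,0,0,0,0],[0,-0.025,0,0,0,0,0]]'>/dev/null
python3 -m inch '[[0,-0.025,0,0,0,0,0],[0,-0.025,0,0,0,0,0],[0,0,0,0,0,0,0]]'
python3 -c "
from h import *
import h
s=grab_frame('side');t=grab_frame('top')
for n in('side','top'):
  for r in landmark_of('timer',n)[:4]:print(n,r['score'],onz(n,r['xy'],.015))
a,b=s[170:270,290:440],t[185:335,255:480]
cv2.imwrite('pics/s7c.png',np.vstack([cv2.resize(a,(450,300)),cv2.resize(b,(450,300))])[:,:,::-1])"
```

```text
clock: 14.25
position: [0.5927, -0.2832, 0.063]
tool_rot: [3.141, -0.0, 0.874]
force: [-0.2, -0.5, -0.4]
grip_width: 0.0515
finger_force: 0.0
clock: 16.05
position: [0.3899, -0.2831, 0.1731]
tool_rot: [-3.141, -0.0, 1.566]
force: [0.1, -0.3, -0.1]
grip_width: 0.0853
finger_force: 0.0
side 0.81 [ 0.59581681 -0.27997657  0.015     ]
side 0.81 [ 0.74252599 -0.03401055  0.015     ]
side 0.65 [ 0.43914272 -0.18896043  0.015     ]
side 0.49 [0.57368397 0.0452946  0.015     ]
top 0.94 [ 0.58657262 -0.28978025  0.015     ]
top 0.68 [ 0.7328378  -0.05990214  0.015     ]
top 0.63 [ 0.43619226 -0.19901673  0.015     ]
```

View pics/s7c.png

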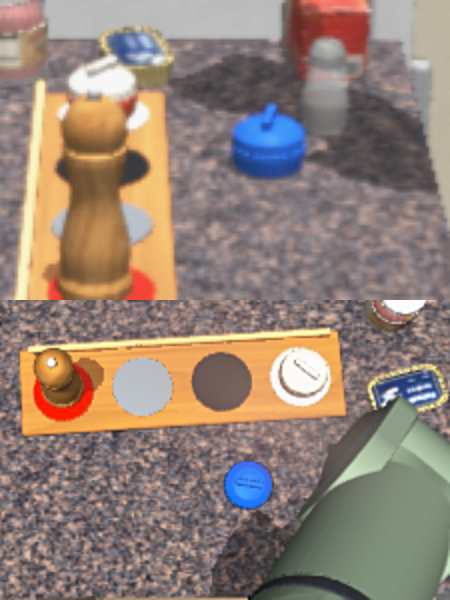

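Mill on red, timer centred on white (bottom crop dial (302,370), pad (300,376)), salt shaker (327,90) free. Descending on the salt.

```bash
python3 -c "
from h import *
print(tri((398.5,187),(412.2,295.9)),proj('side',[.388,-.2817,.083]))"
python3 -m inch '[[0.001,-0.002,0.025,0,0,0,0],[0,0,0.025,0,0,0,0],[0,0,0.025,0,0,0,0],[0,0,0.025,0,0,0,0],[0,0,0.015,0,0,0,0]]'
python3 -m inch '[[0,0,0.013,0,0,0,0],[0,0,0,0,0,0,1],[0,0,0,0,0,0,1],[0,0,0,0,0,0,1],[0,0,0,0,0,0,1]]' 30
python3 -m inch '[[0,0,0,0,0,0,1],[0,0,0,0,0,0,1],[0,0,-0.015,0,0,0,1],[0,0,-0.02,0,0,0,1],[0,0,-0.02,0,0,0,1]]'
python3 -c "
from h import *
s=save('side','s8.png')[120:270,310:460];cv2.imwrite('pics/s8c.png',cv2.resize(s,(600,600))[:,:,::-1])"
```

```text
[ 0.38899128 -0.28297334  0.07842582] [[399.15458515 185.64471975]]
clock: 16.75
position: [0.3908, -0.2813, 0.0559]
tool_rot: [-3.14, -0.001, 1.57]
force: [-0.5, -0.7, 0.9]
grip_width: 0.0857
finger_force: 0.0
clock: 17.25
position: [0.3911, -0.282, 0.0456]
tool_rot: [3.14, 0.001, 1.569]
force: [-1.9, 0.7, 8.4]
grip_width: 0.0353
finger_force: 29.2
clock: 17.75
position: [0.3907, -0.2818, 0.1009]
tool_rot: [3.141, 0.0, 1.569]
force: [-0.4, -0.5, -0.2]
grip_width: 0.0353
finger_force: 30.0
```

View pics/s8c.png

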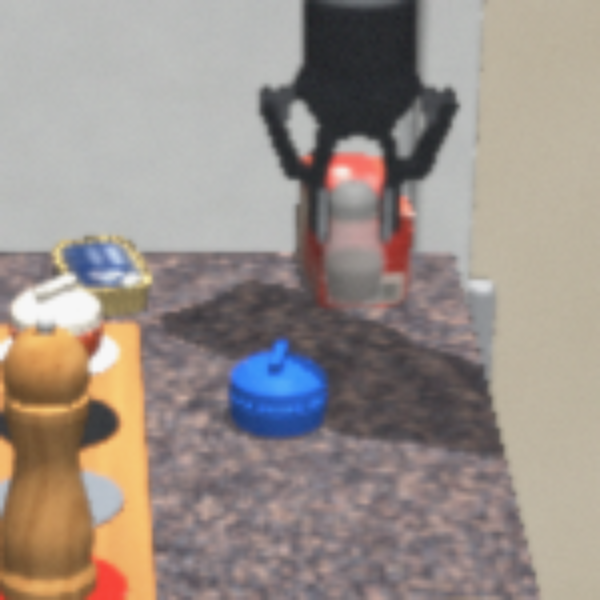

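The salt shaker is held upright (crop (355,240)). Taking it to the black pad.

```bash

python3 -m inch '[[0,0.02,-0.02,0,0,0,1],[0,0.025,0,0,0,0,1],[0.0135,0.025,0,0,0,0,1],[0.0135,0.025,0,0,0,0,1],[0.0135,0.025,0,0,0,0,1]]'>/dev/null
python3 -m inch '[[0.0135,0.025,0,0,0,0,1],[0.0135,0.025,0,0,0,0,1],[0.0135,0.0276,0,0,0,0,1],[0.0135,0,0,0,0,0,1],[0.0132,0,0,0,0,0,1]]'
python3 -m inch '[[0,0,0.02,0,0,0,1],[0,0,0.02,0,0,0,1],[0,0,0.012,0,0,0,1],[0,0,0,0,0,0,1]]'
```

```text
clock: 18.8
position: [0.5884, -0.1737, 0.1198]
tool_rot: [-3.142, 0.0, 1.569]
force: [0.4, -0.4, -0.4]
grip_width: 0.0353
finger_force: 30.1
clock: 19.2
position: [0.5872, -0.1744, 0.0668]
tool_rot: [-3.139, -0.0, 1.568]
force: [-0.7, 0.2, -1.0]
grip_width: 0.0354
finger_force: 30.1
```

```bash

python3 -m inch '[[0,0,0.0055,0,0,0,1],[0,0,0,0,0,0,1],[0,0,0,0,0,0,0.6],[0,0,0,0,0,0,0],[0,0,0,0,0,0,0]]'
python3 -m inch '[[0,0,0,0,0,0,0],[0,0,-0.02,0,0,0,0],[0,0,-0.04,0,0,0,0],[0,0,-0.04,0,0,0,0],[0,0,-0.04,0,0,0,0]]'
python3 -m inch '[[0,0,-0.04,0,0,0,0],[0.0248,-0.0248,0,0,0,0,0],[0.0248,-0.0248,0,0,0,0,0],[0.0248,-0.0248,0,0,0,0,0],[0.0248,-0.0248,0,0,0,0,0]]'>/dev/null
python3 -m inch '[[0.0248,-0.0248,0,0,0,0,0],[0.0248,-0.02,0,0,0,0,0],[0.0248,-0.01,0,0,0,0,0],[0.0248,-0.01,0,0,0,0,0],[0.0248,-0.01,0,0,0,0,0]]'
python3 -m inch '[[0.0248,-0.01,0,0,0,0,0],[0.0248,-0.01,0,0,0,0,0],[0.0248,-0.01,0,0,0,0,0],[0.0248,-0.01,0,0,0,0,0],[0.0248,-0.01,0,0,0,0,0]]'>/dev/null
python3 -m inch '[[0.0248,0,0,0,0,0,0],[0.0248,0,0,0,0,0,0],[0.0248,0,0,0,0,0,0],[0.0248,0,0,0,0,0,0],[0,0,0,0,0,0,0.5]]'
python3 -c "
from h import *
s=grab_frame('side');t=grab_frame('top')
for n in('side','top'):
  for r in landmark_of('salt_shaker',n)[:2]:print(n,r['score'],onz(n,r['xy'],.015))
a,b=s[130:330,300:500],t[185:335,275:425]
cv2.imwrite('pics/s9c.png',np.hstack([cv2.resize(a,(400,400)),cv2.resize(b,(400,400))])[:,:,::-1])"
```

```text
clock: 19.7
position: [0.5886, -0.1746, 0.0627]
tool_rot: [3.141, 0.0, 1.569]
force: [-0.9, 0.3, -0.5]
grip_width: 0.063
finger_force: 0.0
clock: 20.2
position: [0.5882, -0.1745, 0.204]
tool_rot: [-3.141, 0.0, 1.569]
force: [1.0, 0.1, -0.6]
grip_width: 0.085
finger_force: 0.0
clock: 21.2
position: [0.4144, 0.05, 0.2426]
tool_rot: [3.141, -0.0, 1.569]
force: [-0.1, 0.7, -0.4]
grip_width: 0.0852
finger_force: 0.0
clock: 22.2
position: [0.365, 0.2751, 0.2423]
tool_rot: [3.141, -0.001, 1.572]
force: [-0.3, -1.3, -0.3]
grip_width: 0.073
finger_force: 0.0
top 0.51 [ 0.59520194 -0.17951822  0.015     ]
```

View pics/s9c.png

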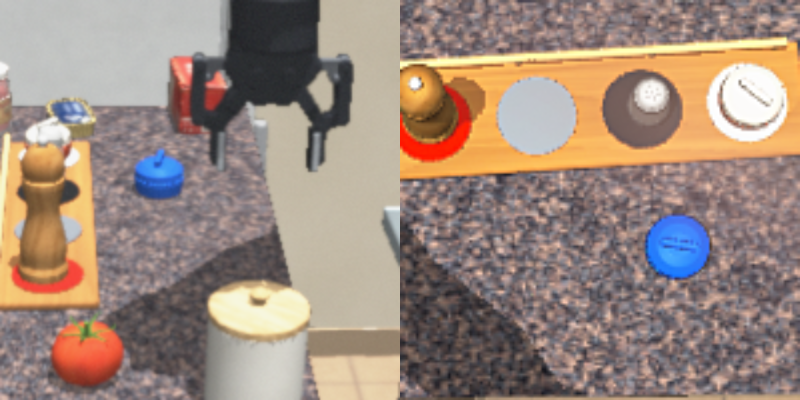

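Salt stands on black (right crop (650,100)). Fingers are above the canister; its knob is at side pixel ≈(430,278).

```bash
python3 -c "
from h import *
print(tri((430,278),(189.7,307.6)),tri((429.8,279.5),(190.75,308.1)),proj('side',[.364,.273,.121]),proj('side',[.364,.273,.112]),proj('side',[.364,.273,.13]))"
python3 -m inch '[[-0.002,-0.001,0.025,0,0,0,0.5],[0,0,0.03,0,0,0,0.5],[0,0,0.03,0,0,0,0.5],[0,0,0.03,0,0,0,0.5],[0,0,0,0,0,0,0.5]]'
```

```text
[0.36351795 0.27423848 0.12076407] [0.36296601 0.27275344 0.11656839] [[429.27489092 277.5242304 ]] [[428.99698579 281.64449241]] [[429.55303596 273.372268  ]]
clock: 22.9
position: [0.3633, 0.2685, 0.1251]
tool_rot: [-3.138, 0.004, 1.568]
force: [0.5, 0.0, 1.1]
grip_width: 0.0427
finger_force: 0.0
```

```bash

python3 -m inch '[[0.004,0,0,0,0,0,0.5],[0,0,0,0,0,0,0.5]]'
python3 -m inch '[[0,0,0.009,0,0,0,0.5],[0,0,0,0,0,0,0.5],[0,0,0,0,0,0,0.5]]'
```

```text
clock: 23.1
position: [0.365, 0.2752, 0.1288]
tool_rot: [3.14, -0.002, 1.569]
force: [1.2, 0.9, 0.9]
grip_width: 0.0423
finger_force: 0.0
clock: 23.4
position: [0.3643, 0.2743, 0.1185]
tool_rot: [3.142, -0.0, 1.569]
force: [0.3, -0.0, -0.4]
grip_width: 0.0429
finger_force: 0.0
```

```bash

python3 -m inch '[[0,0,0.0035,0,0,0,0.5],[0,0,0,0,0,0,1],[0,0,0,0,0,0,1],[0,0,0,0,0,0,1],[0,0,0,0,0,0,1]]' 70
python3 -m inch '[[0,0,0,0,0,0,1],[0,0,0,0,0,0,1],[0,0,-0.01,0,0,0,1],[0,0,-0.015,0,0,0,1],[0,0,0,0,0,0,1]]'
```

```text
clock: 23.9
position: [0.3642, 0.2744, 0.115]
tool_rot: [-3.141, -0.0, 1.569]
force: [-2.1, -0.1, 5.0]
grip_width: 0.0149
finger_force: 68.3
clock: 24.4
position: [0.365, 0.2748, 0.1414]
tool_rot: [3.14, -0.002, 1.568]
force: [0.6, 0.9, -3.3]
grip_width: 0.0148
finger_force: 68.8
```

```bash

python3 -m inch '[[0,0,-0.015,0,0,0,1],[0,0,-0.015,0,0,0,1],[0,0,0,0,0,0,1],[0,0,0,0,0,0,1]]'
python3 -c "
from h import *
s=save('side','s10.png')
for l in outline_of('canister','side')[:2]:
  print(l['score'],l['rect'])
cv2.imwrite('pics/s10c.png',cv2.resize(s[190:350,350:510],(600,600),interpolation=cv2.INTER_CUBIC)[:,:,::-1])"
```

```text
clock: 24.8
position: [0.3642, 0.2744, 0.1694]
tool_rot: [3.142, -0.0, 1.569]
force: [-2.0, 0.4, -2.6]
grip_width: 0.0151
finger_force: 68.8
0.62 [403.5, 247.0, 460.0, 323.3]
```

View pics/s10c.png

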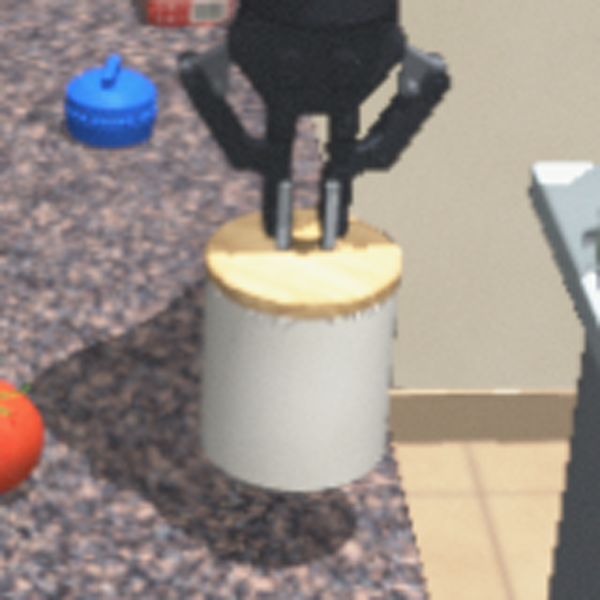

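The canister hangs nearly upright from its knob (crop: lid (303,262), bottom (290,480)). Carrying it in front of the tomato and mill to the grey pad.

```bash

python3 -m inch '[[0,0.013,-0.02,0,0,0,1],[-0.01,0.013,0,0,0,0,1],[-0.02,0.013,0,0,0,0,1],[-0.02,0.013,0,0,0,0,1],[-0.02,0.014,0,0,0,0,1]]'
python3 -m inch '[[-0.02,0,0,0,0,0,1],[-0.02,0,0,0,0,0,1],[-0.02,0,0,0,0,0,1],[-0.02,0,0,0,0,0,1],[-0.02,0,0,0,0,0,1]]'>/dev/null
python3 -m inch '[[-0.02,0,0,0,0,0,1],[-0.02,0,0,0,0,0,1],[-0.02,0,0,0,0,0,1],[-0.02,0,0,0,0,0,1],[-0.02,0,0,0,0,0,1]]'
python3 -m inch '[[-0.02,0,0,0,0,0,1],[-0.02,0,0,0,0,0,1],[-0.02,0,0,0,0,0,1],[-0.008,0,0,0,0,0,1],[0,0,0,0,0,0,1]]'
```

```text
clock: 25.4
position: [0.4303, 0.2033, 0.189]
tool_rot: [-3.141, 0.001, 1.569]
force: [0.9, 0.5, -2.6]
grip_width: 0.0146
finger_force: 68.9
clock: 26.4
position: [0.4294, 0.0034, 0.1891]
tool_rot: [-3.141, 0.0, 1.569]
force: [0.2, 0.3, -2.9]
grip_width: 0.0148
finger_force: 68.9
clock: 26.9
position: [0.4294, -0.0645, 0.1893]
tool_rot: [-3.141, 0.0, 1.567]
force: [0.3, 0.8, -2.2]
grip_width: 0.015
finger_force: 68.9
```

```bash

python3 -m inch '[[0.001,0.022,0,0,0,0,1],[0,0.022,0,0,0,0,1],[0,0.022,0,0,0,0,1],[0,0.022,0,0,0,0,1],[0,0.022,0,0,0,0,1]]' >/dev/null
python3 -m inch '[[0,0.022,0,0,0,0,1],[0,0.021,0,0,0,0,1],[0,0,0,0,0,0,1],[0,0,0.02,0,0,0,1],[0,0,0.02,0,0,0,1]]'
python3 -m inch '[[0,0,0.01,0,0,0,1],[0,0,0.005,0,0,0,1],[0,0,0,0,0,0,1],[0,0,0,0,0,0,1]]'
```

```text
clock: 27.9
position: [0.5825, -0.0618, 0.1491]
tool_rot: [3.141, -0.0, 1.57]
force: [-0.7, 0.4, -3.4]
grip_width: 0.015
finger_force: 68.9
clock: 28.3
position: [0.5829, -0.063, 0.1354]
tool_rot: [3.141, -0.0, 1.569]
force: [0.9, 0.1, -2.4]
grip_width: 0.0152
finger_force: 68.9
```

```bash

python3 -m inch '[[0,0,0.004,0,0,0,1],[0,0,0.001,0,0,0,1],[0,0,0.0,0,0,0,1]]'
python3 -m inch '[[0,0,0.0,0,0,0,0.85],[0,0,0,0,0,0,0.5],[0,0,0,0,0,0,0.5],[0,0,0,0,0,0,0.3],[0,0,0,0,0,0,0.3]]'
python3 -m inch '[[0,0,-0.02,0,0,0,0.3],[0,0,-0.03,0,0,0,0.3],[0,0,-0.03,0,0,0,0.3],[0,0,-0.03,0,0,0,0],[0,-0.03,0,0,0,0,0]]'>/dev/null
python3 -m inch '[[0.03,-0.03,0,0,0,0,0],[0.03,-0.03,0,0,0,0,0],[0.03,-0.03,0,0,0,0,0],[0.03,-0.03,0,0,0,0,0],[0.03,0,0,0,0,0,0]]'>/dev/null
python3 -m inch '[[0.03,0,0,0,0,0,0],[0.03,0,0,0,0,0,0],[0.03,0,0,0,0,0,0],[0.03,0,0,0,0,0,0],[0.03,0,0,0,0,0,0]]'
python3 -c "
from h import *
s=grab_frame('side');t=grab_frame('top')
for l in ['pepper_mill','canister','salt_shaker','timer']:
 for n in('side','top'):
  for r in landmark_of(l,n)[:1]:print(l,n,r['score'],onz(n,r['xy'],.015))
a,b=s[130:330,270:470],t[180:280,255:455]
cv2.imwrite('pics/s11c.png',np.vstack([cv2.resize(a,(300,300)).repeat(1,1) if 0 else cv2.resize(s[180:290,280:380],(600,300)),cv2.resize(b,(600,300),interpolation=cv2.INTER_CUBIC)])[:,:,::-1])
# lid centroid: fit to wood-coloured lid around grey pad
"
```

```text
clock: 28.6
position: [0.5827, -0.0631, 0.1301]
tool_rot: [3.141, -0.0, 1.569]
force: [-1.7, 0.8, 1.4]
grip_width: 0.0145
finger_force: 69.2
clock: 29.1
position: [0.5827, -0.0631, 0.1298]
tool_rot: [3.142, 0.0, 1.569]
force: [-0.5, -0.4, -0.2]
grip_width: 0.06
finger_force: 0.0
clock: 30.6
position: [0.4331, 0.2385, 0.2399]
tool_rot: [3.141, -0.0, 1.569]
force: [1.1, -0.1, 0.5]
grip_width: 0.0855
finger_force: 0.0
pepper_mill side 0.8 [0.58803757 0.03658185 0.015     ]
pepper_mill top 0.78 [0.58557301 0.04868703 0.015     ]
canister side 0.74 [ 0.58606442 -0.05358019  0.015     ]
canister top 0.92 [ 0.58588236 -0.07237471  0.015     ]
salt_shaker top 0.47 [ 0.58998408 -0.1865864   0.015     ]
timer side 0.98 [ 0.43910629 -0.19019051  0.015     ]
timer top 0.75 [ 0.43761603 -0.19417568  0.015     ]
```

View pics/s11c.png

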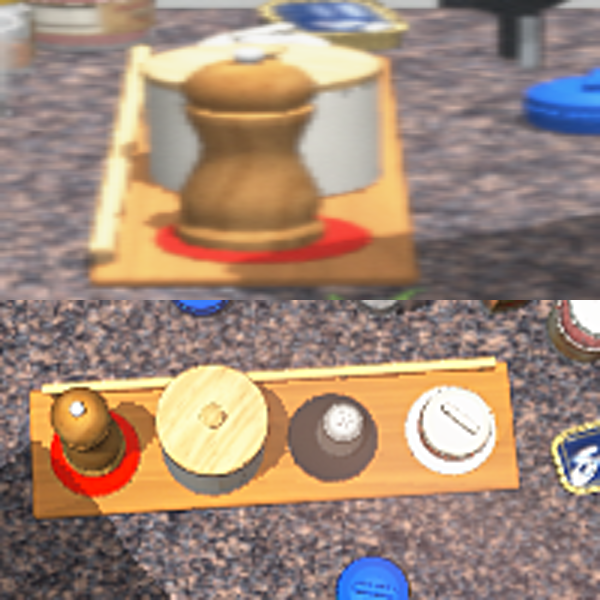

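Everything stands on its pad: mill on red, canister on grey, salt on black, timer on white. A quick numeric check of the centres from the lower crop (mill knob (78,409), lid (212,420), salt top (344,420), dial (455,415)).

```bash
python3 -c "
from h import *
for n,p,z,q in [('mill',(78,109),.18,(.5773,.0462)),('can',(212,120),.127,(.5827,-.0636)),('salt',(344,120),.10,(.5883,-.1741)),('timer',(455,115),.057,(.5941,-.2832))]:
  w=onz('top',(255+p[0]/3-.33,180+p[1]/3-.33),z)[:2];print(n,w.round(4),((w-q)*1000).round(1))
print(telemetry.observe()['clock'])"
```

```text
mill [0.579  0.0448] [ 1.7 -1.4]
can [ 0.5805 -0.0631] [-2.2  0.5]
salt [ 0.5852 -0.1772] [-3.1 -3.1]
timer [ 0.5982 -0.2808] [4.1 2.4]
31.1
```

All four are within 5 mm of their pad centres, so I'm handing in.

```bash
python3 -c "
from workcell import bot;print(bot.job_done())"
```

```text
the job is handed in; nothing more can be done
None
```

I handed the job in at about 31 s with the mill on red, canister on grey, salt shaker on black and timer on white, each measured within about 5 mm of its pad's centre; the tomato and sardine tin were not touched, and the hand-in did not report a verdict.

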